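Shut the UV curing box and set its wind-up timer

ROBOT

A 6-joint arm with a two-finger parallel gripper is mounted at the origin on the work surface. World frame = base frame: x ahead of the robot, y to its left, z up, the work surface at z = 0. Lengths are in mm, angles in rad, forces in N, time in s.
With the tool pointing down it reaches from about 325 to 875 mm from the base axis. Payload 4.4 kg.
Tool frame: the origin (TCP) lies midway between the tips of the shut fingers; the grasp point (between the pads) lies bot.hold_point_z behind it (bot.hold_point_z is the distance from the TCP to the grasp point, in mm); z points along the fingers, y is the line along which they close (so a half turn about z gives the same grasp; the last joint's range is limited). The gripper opens to 85 mm and grips with 20 to 120 N. Pads are 22 mm wide; open, the fingers measure 114 mm over their backs; the gripper's body (76 mm by 85 mm) begins 54 mm behind the grasp point. The pads swing forward as they close: fully open they stand 13 mm farther back than shut.
Start: joints at [-1.294, 0.207, 1.542, -0, 1.393, -0.15], TCP at [238.539, -523.189, 231.282] pointing down, gripper open.
Joint ranges: [-2.73, 2.73], [-0.86, 2.22], [0.23, 2.46], [-1.11, 4.25], [0.08, 2.63], [-2.82, 2.82]. Speed limits (rad/s): [2.79, 2.79, 3.14, 3.14, 3.14, 3.14].

INTERFACE

Orientations are given as a rotation vector (axis times angle).
In Python, from rig import bot gives the robot as it stands. The module is installed in compiled form; this text tells all that it offers.
- The arm moves only by the tool move_arm, never from a script. Its argument "deltas" is text: rows parted by semicolons, each of 7 numbers parted by spaces: the shift along the tool's x, y, z in mm, then the turn, a rotation vector about the tool's x, y, z in degrees, then the gripper's target within -1 to 1 (fully open at 1, half-way at 0, shut at -1). In form: tx ty tz wx wy wz gripper; .... A call has 1 to 8 rows; each row is the pose to reach, as a shift and turn from the pose commanded when the call began, along the tool's axes at that moment; what a row does not reach only later rows make up. A row lasts 1/12 s, in which the tool goes at most 41.7 mm and 7.16 degrees, less where a joint would pass 70% of its speed; a pose out of reach is approached as far as the arm can. A call with a gripper value outside its range is refused whole. The fingers move at their own pace and stop on an object; the grip force is fixed at half the most. Time passes only in rows, so rows that repeat a pose let the fingers close. It gives the time, the measured TCP pose, the force, the opening and the grip force at its end, in the units of the state.
- bot.observe(): the state, without advancing time (a new reading comes with each control period).
- bot.snapshot(name): name is "scene" or "side" or "wrist"; returns the picture (384x512x3 uint8, red, green, blue); there is no depth.
- bot.camera_info(name): a dict with "K" (3x3 intrinsics, pixels), "rvec" (rotation vector, rad) and "tvec" (3), from world to camera coordinates, as OpenCV has them. Camera axes: x right, y down, z forward; pixel columns grow to the right and rows downward; lengths in mm; the calibration is good to about 2 mm. A picture is of the moment at which its call begins: read the wrist's pose just before it. camera_info takes no time and is no camera call; for the wrist camera it gives the pose at the moment of the call.
- bot.close_job(): hands the job in; it is judged then, once.
The state is a dict: "time_s": time; "joint_positions": joint angles; "joint_vel": joint speeds; "effort": joint torques, N m; "ee_pos": TCP position; "orientation": TCP orientation; "contact_force": force on the tool from outside, world axes, zero at the start; "moment": the same for the moment, N m; "gripper_width": finger opening in mm; "grip_force": force on a finger pad.
Only numpy, scipy, OpenCV 4.12 (cv2) and the standard library are available. Lean on these libraries where they do the work, as an engineer would, in place of code of your own. Each camera call takes 0.05 s, during which the arm holds its last target. There are 200 camera calls.

TASK

Get the UV curing box ready to cure the boards for 5 minutes: push its drawer fully shut, then wind the timer knob clockwise past the top (15 minute) mark until you feel its springy stop push back, without forcing it, and turn it back down to the 5 minute mark. Let go of everything and leave the other things on the bench where they are.

Things in the scene. Friction and masses are not known exactly. Their poses are not given: they have to be found in the camera images.
- uvbox: The UV curing box: a fixed grey steel box on the bench, 240 mm deep (x) x 300 mm wide (y) x 100 mm high. Origin under its centre, on the bench; its x axis points from its front (drawer side, towards the robot) to its back, z up. The flat top panel, 100 mm above the bench, carries an amber window, a small rocker switch (5 mm tall) and the timer.
- drawer (a joint): The drawer in the front of the box: how far it is open, in m (0 = fully home against the box, 0.1 = fully out). It slides along the box's x axis and resists with about 3 N; when home it comes hard against the box.
- handle (a point): Middle of the drawer's steel bar handle (10 mm thick, 110 mm long along the box's y, 55 mm above the bench). The bar stands 35 mm in front of the drawer's flat front face, which is 70 mm tall (13 to 83 mm above the bench), and moves with the drawer.
- dial (a point): Centre of the timer: on the knob's axis, at the surface of the top panel, 68 mm behind the box's front and 80 mm right (-y) of its middle line. Around it a flat aluminium dial plate, 90 mm across, with 16 black ticks and no figures: minutes 0 to 15, clockwise seen from above, 14 degrees apart; those of 0, 5, 10 and 15 are longer and thicker.
- knob: Black timer knob, turning about the vertical axis of dial. A grip bar 40 mm long, 14 mm wide, from 7 to 31 mm above the panel, centred on the axis, on a round skirt 48 mm across, 8 mm high. Origin on the axis at the panel; x axis along the bar to its pointed end (white line on top). Clockwise from above winds it up. It resists with 0.05 Nm, stays where left, and starts between 0 and 10 min.
- pointer (a point): The knob's pointed end, 28 mm from the axis, at the panel's height; it turns with the knob and shows the set minutes. The knob can be turned from a little below the 0 tick up to the end stop past the 15 tick.
- mark_0 (a point): On the 0 tick, 28 mm from the dial's axis, at the panel's height; at the left of the dial, slightly to the front (seen from in front of the drawer).
- mark_5 (a point): On the 5 minute tick, 28 mm from the dial's axis, at the panel's height, 70 degrees clockwise from the 0 tick: the pointer must be left here.
- mark_15 (a point): On the 15 minute tick, the top mark, 28 mm from the dial's axis, at the panel's height, 210 degrees clockwise from the 0 tick. The end stop begins 6 to 35 degrees past it, differing from box to box: there the resistance goes from 0.05 to 0.08 Nm and then rises by 1.6 Nm per rad of further turning; let go, the knob springs back to where the stop begins.
- stop_arm (a point): End of the sprung stop arm in the clockwork, hidden 28 mm below the panel, 12 mm from the knob's axis. It rests still until the knob meets the stop, then is carried round with the knob. Stop felt: carried 0.15 mm or more (0.0125 rad into the stop, 0.1 Nm in all). Forced: over 2.2 mm (0.18 rad, 0.37 Nm).
- jar: A closed green plastic jar with white lid, 52 mm diameter, 62 mm tall, standing on the bench left of the drawer; origin under its centre. To be left alone.
- glue: A white dropper bottle with a thin nozzle, 32 mm diameter, 95 mm tall, standing on the bench to the right of the box; origin under its centre. To be left alone.
- driver: An orange-handled screwdriver, 150 mm long, lying on the bench right of the drawer; origin under its middle. To be left alone.
- tape: A roll of amber tape, 64 mm diameter, 19 mm tall, lying on the box's top panel at the rear right; origin under its centre. To be left alone.

How it is judged (in metres and radians):
On the way, in this order (a step that is already met when the one before it is completed fails the run):
1. the drawer is fully home, within 4 mm (value of joint drawer below 0.004 m), for 0.2 s.
2. with the drawer home, the timer is wound past its top mark and into its end stop (stop arm carried 0.15 mm) (distance of stop_arm from where it was at the start of the episode above 0.00015 m and value of joint drawer below 0.004 m), for 0.05 s.
At the end, for the whole second after the job is handed in: The drawer is fully home (within 4 mm) and the timer's pointer rests at the 5 minute mark, within 3 mm at 28 mm radius (about 6 degrees, under half a minute), let go and still (horizontal distance between pointer and mark_5 below 0.003 m and value of joint drawer below 0.004 m and angular speed of knob below 0.05 rad/s); the robot touches nothing.
It fails at once if the timer is forced against its stop (stop arm carried more than 2.2 mm, some 0.37 Nm) (distance of stop_arm from where it was at the start of the episode above 0.0022 m).
It fails at once if jar, glue bottle, screwdriver or tape roll moved more than 20 mm (distance of any of jar, glue, driver, tape from where it was at the start of the episode above 0.02 m).
It also fails if it takes over 70 s, if anything falls off the work surface, if the arm or the gripper's body presses on something with over 40 N, if the wrist force passes 120 N, or if a joint passes its speed limit or range.

## Working session

There is one attempt and no reset: what is moved stays moved. The work goes in short steps, Python scripts to look and compute and a tool call to move; the robot and the scene stay as the last step left them, time stands still between calls to the robot, and variables do not carry over. Pictures are saved under pics/ and viewed, at most 10 in all, crops included, and the job is handed in when it is done.

Besides the shell and the picture viewer there is one more tool, called as name(argument=value, ...) on one line, values as JSON. move_arm: Moves the arm, as the interface text tells. Its arguments: {"type":"object","properties":{"deltas":{"type":"string"}},"required":["deltas"]}

```bash
mkdir -p pics; python3 - <<'E'
from rig import bot
import cv2,numpy as np
o=bot.observe();print({k:np.round(v,3).tolist() for k,v in o.items()},bot.hold_point_z)
for n in("scene","side","wrist"):
    im=bot.snapshot(n);cv2.imwrite(f"pics/{n}0.png",im[:,:,::-1])
    c=bot.camera_info(n);print(n,np.round(c["K"],1).tolist(),c["rvec"],c["tvec"])
E
```

```text
{'time_s': 0.0, 'joint_positions': [-1.294, 0.207, 1.543, 0.0, 1.394, -0.151], 'joint_vel': [-0.0, -0.0, -0.001, -0.0, 0.002, 0.001], 'effort': [0.001, -38.303, -29.159, 0.0, 0.01, -0.0], 'ee_pos': [238.322, -522.427, 230.092], 'orientation': [-3.068, -0.666, 0.0], 'contact_force': [-0.689, -1.237, -0.398], 'moment': [0.051, -0.015, -0.011], 'grip_force': 0.0, 'gripper_width': 85.226} 18.700000000000003
scene [[378.8, 0.0, 259.6], [0.0, 378.8, 190.2], [0.0, 0.0, 1.0]] [ 0.88225831  2.69848298 -0.84180502] [ 454.40480851 -271.26033101 1150.6936528 ]
side [[359.9, 0.0, 255.9], [0.0, 359.9, 191.7], [0.0, 0.0, 1.0]] [ 2.11988608 -0.35336965  0.20924867] [-543.65695679  180.74539766  572.2732039 ]
wrist [[293.4, 0.0, 260.1], [0.0, 293.4, 189.6], [0.0, 0.0, 1.0]] [-2.43405329  1.56249804  0.22880395] [-574.28909565  -37.53427355  379.14681784]
```

View pics/scene0.png

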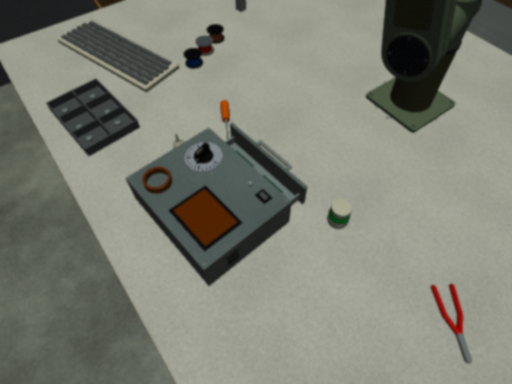

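View pics/side0.png

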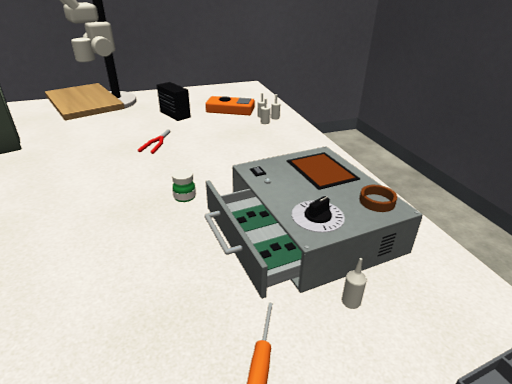

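The side view shows the box's top panel with corners near (233,165), (327,149), (416,214) and (303,250). The dial is near (318,214), and the handle runs from about (208,216) to (238,248). The drawer is open.

```bash
cat > h.py <<'E'
from rig import bot
import cv2,numpy as np
from scipy.spatial.transform import Rotation as R
def ray(n,uv,z,c=None):
    c=c or bot.camera_info(n); M=R.from_rotvec(c["rvec"]).as_matrix(); o=-M.T@np.array(c["tvec"])
    d=(M.T@np.linalg.inv(c["K"])@np.c_[np.atleast_2d(uv),np.ones(len(np.atleast_2d(uv)))].T).T
    return o+d*((z-o[2])/d[:,2])[:,None]
def proj(n,P,c=None):
    c=c or bot.camera_info(n); return cv2.projectPoints(np.float64(P),np.float64(c["rvec"]),np.float64(c["tvec"]),np.float64(c["K"]),None)[0][:,0]
E
python3 - <<'E'
from h import *
print(np.round(ray("side",[(233,165),(327,149),(416,214),(303,250),(318,214)],100)))
print("handle",np.round(ray("side",[(208,216),(238,248)],55)))
print("front top",np.round(ray("side",[(208,183),(265,272)],83)))
print("jar",np.round(ray("side",[(184,198)],0)),"glue",np.round(ray("side",[(353,305)],0)),"driver",np.round(ray("side",[(269,305),(257,384)],5)))
print("scene",np.round(ray("scene",[(209,130),(128,181),(209,278),(204,155)],100)))
im=cv2.imread("pics/side0.png");a=cv2.resize(im[140:290,195:425],None,fx=3.4,fy=3.4,interpolation=cv2.INTER_CUBIC);cv2.imwrite("pics/c1.png",a)
E
```

```text
[[ 563.  114.  100.]
 [ 793.  121.  100.]
 [ 815. -156.  100.]
 [ 588. -178.  100.]
 [ 653. -102.  100.]]
handle [[482.  12.  55.]
 [510. -93.  55.]]
front top [[ 501.   86.   83.]
 [ 524. -186.   83.]]
jar [[459. 172.   0.]] glue [[ 664. -224.   -0.]] driver [[ 534. -185.    5.]
 [ 473. -299.    5.]]
scene [[ 595. -170.  100.]
 [ 827. -145.  100.]
 [ 800.  161.  100.]
 [ 647. -108.  100.]]
```

View pics/c1.png

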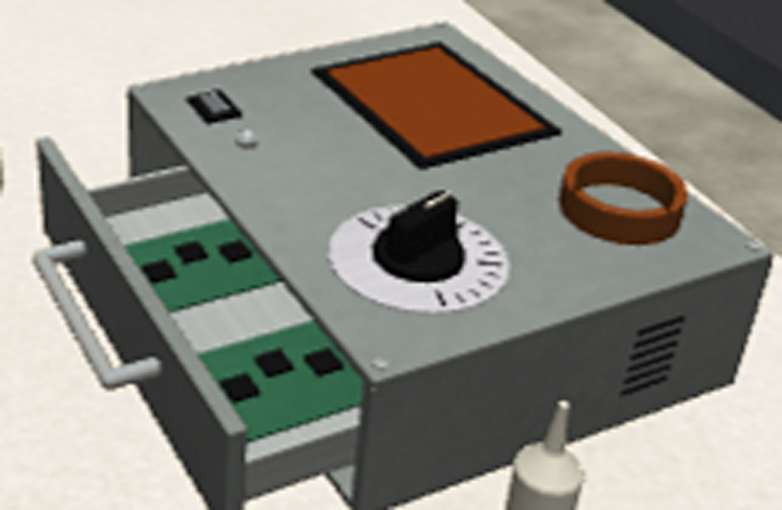

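The crop shows the drawer about 70 mm open and the knob's white-lined end pointing up and to the right in the picture. The box yaw is about 5°. I'll move over first and push the drawer.

move_arm(deltas="28 -27 0 0 0 5 -1; 56 -54 0 0 0 10 -1; 84 -80 0 0 0 15 -1; 112 -107 0 0 0 19 -1; 140 -134 0 0 0 19 -1; 168 -160 0 0 0 19 -1; 196 -187 0 0 0 19 -1; 224 -213 0 0 0 19 -1")

```text
time_s: 0.82
ee_pos: [354.0, -234.4, 231.1]
orientation: [-3.138, -0.15, 0.0]
contact_force: [0.5, 0.7, -0.3]
gripper_width: -0.1
grip_force: 0.0
```

```bash
cat >> h.py <<'E'
def st(): 
    o=bot.observe(); M=R.from_rotvec(o["orientation"]).as_matrix()
    return o,M,np.degrees(np.arctan2(M[1,0],M[0,0]))
def delta(t,psi=None):
    o,M,p=st(); d=M.T@(np.array(t)-o["ee_pos"])
    print("t",round(o["time_s"],2),"pos",np.round(o["ee_pos"],1),"psi",round(p,1),"tilt",np.round(M[2],3),"F",np.round(o["contact_force"],1),"j",np.round(o["joint_positions"],2),"w",round(o["gripper_width"],1))
    print("d",np.round(d,1),"wz",None if psi is None else round((p-psi+180)%360-180,1))
E
python3 -c "
from h import *
delta((430,-45,228),5)"
```

```text
t 0.82 pos [ 354.  -234.4  231.1] psi 5.5 tilt [-0. -0. -1.] F [ 0.5  0.7 -0.3] j [-0.79 -0.13  1.89  0.    1.38  0.69] w -0.1
d [  93.7 -181.3    3.1] wz 0.5
```

move_arm(deltas="17 -32 0 0 0 0 -1; 34 -64 0 0 0 0 -1; 51 -95 0 0 0 0 -1; 68 -127 0 0 0 0 -1; 85 -159 0 0 0 0 -1; 102 -182 0 0 0 0 -1; 102 -182 0 0 0 0 -1; 102 -182 0 0 0 0 -1")

```text
time_s: 1.48
ee_pos: [438.0, -44.4, 231.0]
orientation: [3.137, 0.157, -0.001]
contact_force: [-0.8, -0.1, 0.8]
gripper_width: 0.2
grip_force: 0.0
```

```bash
python3 - <<'E'
from h import *
delta((440,-45,45),5.5)
im=bot.snapshot("wrist");c=bot.camera_info("wrist")
M=R.from_rotvec(c["rvec"]).as_matrix();print("cam",-M.T@np.array(c["tvec"]))
cv2.imwrite("pics/w1.png",im[:,:,::-1])
E
```

```text
t 1.48 pos [438.  -44.4 231. ] psi 5.7 tilt [-0.001  0.    -1.   ] F [-0.8 -0.1  0.8] j [-0.3  -0.09  1.85 -0.    1.38  1.17] w 0.2
d [  2.1   0.8 186. ] wz 0.2
cam [509.81001129 -38.66497524 373.40596809]
```

View pics/w1.png

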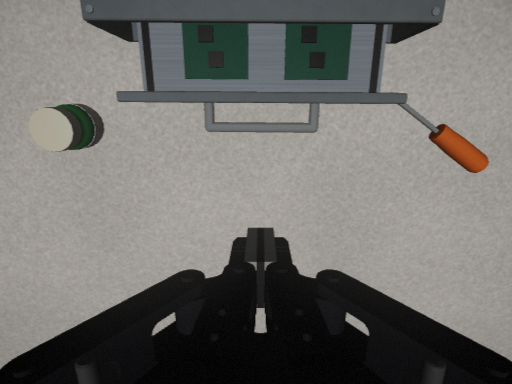

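The wrist view shows the handle bar at row 127, columns 207–318, the drawer front at row 97, and the box's front top edge at about row 21. The jar and driver are clear of my push path.

```bash
python3 - <<'E'
from h import *
print(ray("wrist",[(207,127),(318,127)],55)); print(ray("wrist",[(83,20),(438,21)],100)); print(ray("wrist",[(118,101),(405,103)],83))
E
```

```text
[[ 479.22529958   15.25822013   55.        ]
 [ 490.92095111 -102.33808166   55.        ]]
[[ 560.49405836  114.1992829   100.        ]
 [ 588.87151945 -179.08859548  100.        ]]
[[ 497.74608171   95.61663135   83.        ]
 [ 522.86593066 -175.43682079   83.        ]]
```

move_arm(deltas="0 -1 40 0 0 0 -1; 0 -1 80 0 0 0 -1; 0 -1 120 0 0 0 -1; 0 -1 150 0 0 0 -1; 0 -1 175 0 0 0 -1; 0 -1 185 0 0 0 -1; 0 -1 185 0 0 0 -1; 0 -1 185 0 0 0 -1")

```text
time_s: 2.2
ee_pos: [438.0, -45.5, 46.7]
orientation: [3.138, 0.149, -0.0]
contact_force: [-0.2, 0.3, 0.2]
gripper_width: 0.1
grip_force: 0.0
```

move_arm(deltas="10 0 0 0 0 0 -1; 20 0 0 0 0 0 -1; 27 0 0 0 0 0 -1; 34 0 0 0 0 0 -1; 41 0 0 0 0 0 -1; 48 0 0 0 0 0 -1; 55 0 0 0 0 0 -1; 60 0 0 0 0 0 -1")

```text
time_s: 2.87
ee_pos: [498.4, -38.6, 46.2]
orientation: [-3.138, -0.151, 0.0]
contact_force: [-2.4, -0.6, 1.7]
gripper_width: -0.1
grip_force: 1.4
```

move_arm(deltas="3 0 0 0 0 0 -1; 6 0 0 0 0 0 -1; 9 0 0 0 0 0 -1; 12 0 0 0 0 0 -1; 14 0 0 0 0 0 -1; 16 0 0 0 0 0 -1; 18 0 0 0 0 0 -1")

```text
time_s: 3.45
ee_pos: [515.5, -36.9, 46.1]
orientation: [-3.138, -0.151, 0.001]
contact_force: [-2.3, -0.1, 1.7]
gripper_width: -0.0
grip_force: 1.3
```

move_arm(deltas="2 0 0 0 0 0 -1; 4 0 0 0 0 0 -1; 6 0 0 0 0 0 -1; 7 0 0 0 0 0 -1")

```text
time_s: 3.78
ee_pos: [522.7, -36.3, 46.2]
orientation: [-3.138, -0.151, -0.0]
contact_force: [-3.0, -0.6, -0.2]
gripper_width: -0.1
grip_force: 1.3
```

move_arm(deltas="1 0 0 0 0 0 -1; 2 0 0 0 0 0 -1; 3 0 0 0 0 0 -1")

```text
time_s: 4.03
ee_pos: [524.1, -36.1, 46.1]
orientation: [-3.138, -0.152, 0.006]
contact_force: [-8.1, -1.9, 4.9]
gripper_width: -0.1
grip_force: 4.2
```

move_arm(deltas="1 0 0 0 0 0 -1; 2 0 0 0 0 0 -1; 2 0 0 0 0 0 -1; 2 0 0 0 0 0 -1")

```text
time_s: 4.37
ee_pos: [524.1, -36.1, 46.1]
orientation: [-3.138, -0.152, 0.012]
contact_force: [-12.4, -1.2, 10.0]
gripper_width: 0.1
grip_force: 5.8
```

move_arm(deltas="-25 0 0 0 0 0 -1; -45 0 0 0 0 0 -1; -45 0 -40 0 0 0 -1; -45 0 -80 0 0 0 -0.2; -45 0 -120 0 0 0 0; -45 0 -160 0 0 0 0; -45 0 -190 0 0 0 0; -45 0 -190 0 0 0 0")

```text
time_s: 5.03
ee_pos: [488.8, -41.5, 245.5]
orientation: [3.132, 0.151, 0.03]
contact_force: [1.9, -0.4, 0.4]
gripper_width: 42.5
grip_force: 0.0
```

```bash
python3 - <<'E'
from h import *
delta((575,-100,240),5.5)
E
```

```text
t 5.03 pos [488.8 -41.5 245.5] psi 5.5 tilt [ 0.019  0.006 -1.   ] F [ 1.9 -0.4  0.4] j [-0.26 -0.    1.74  0.    1.38  1.21] w 42.5
d [80.  66.5  7.4] wz 0.0
```

move_arm(deltas="20 17 0 0 0 0 0; 40 34 0 0 0 0 0; 60 50 0 0 0 0 0; 80 66 0 0 0 0 0; 80 66 0 0 0 0 0; 80 66 0 0 0 0 0")

```text
time_s: 5.53
ee_pos: [569.7, -98.8, 235.6]
orientation: [-3.138, -0.149, -0.001]
contact_force: [-0.2, 0.3, -0.6]
gripper_width: 42.6
grip_force: 0.0
```

```bash
python3 - <<'E'
from h import *
delta((575,-100,240),5.5)
im=bot.snapshot("wrist")
c=bot.camera_info("wrist");np.savez("w2.npz",**c)
cv2.imwrite("pics/w2.png",im[:,:,::-1])
p=proj("wrist",[[650.1,-105.4,100]])[0];print(p)
x,y=map(int,p);x0,y0=max(x-90,0),max(y-70,0)
cv2.imwrite("pics/c2.png",cv2.resize(im[y0:y0+140,x0:x0+180,::-1],None,fx=4,fy=4,interpolation=cv2.INTER_CUBIC));print(x0,y0)
E
```

```text
t 5.53 pos [569.7 -98.8 235.6] psi 5.5 tilt [ 0.001 -0.    -1.   ] F [-0.2  0.3 -0.6] j [-0.32  0.21  1.53  0.    1.4   1.15] w 42.6
d [ 5.2  1.7 -4.4] wz -0.0
[276.55671695  93.57260888]
186 23
```

View pics/c2.png

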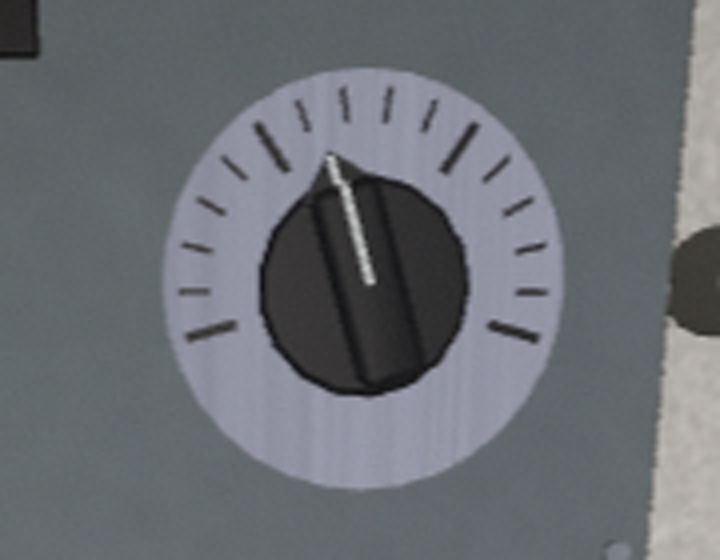

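The crop shows the dial with its 0, 5, 10 and 15 ticks, and the knob's pointer tip at crop (330,155), just past 6 minutes.

```bash
python3 - <<'E'
from h import *
d=np.load("w2.npz");c={k:d[k] for k in d}
im=cv2.imread("pics/w2.png");f=lambda *p:np.array(p)/4+np.array([186,23])-.375
hsv=cv2.cvtColor(im,cv2.COLOR_BGR2HSV)
roi=np.zeros(im.shape[:2],np.uint8);cv2.circle(roi,(276,93),62,255,-1)
g=im.astype(int);m=((g[...,2]>118)&(roi>0)&(g[...,0]-g[...,1]>5)).astype(np.uint8)
cs=max(cv2.findContours(m,cv2.RETR_EXTERNAL,cv2.CHAIN_APPROX_NONE)[0],key=cv2.contourArea)[:,0]
P=ray("wrist",cs,101,c)[:,:2];(cx,cy),r=cv2.minEnclosingCircle(P.astype(np.float32));print("dial",cx,cy,r)
A=np.c_[2*P,np.ones(len(P))];s=np.linalg.lstsq(A,(P**2).sum(1),rcond=None)[0];print("lsq",s[:2],np.sqrt(s[2]+s[:2]@s[:2]))
C=s[:2]
T=ray("wrist",f([237,325],[287,170],[445,172],[490,326],[187,338],[257,124],[477,125],[537,340]),101,c)[:,:2]-C
print("tick ang",np.degrees(np.arctan2(T[:,1],T[:,0])),np.hypot(*T.T))
for z in(131,):
    L=ray("wrist",f([347,200],[371,283],[331,205],[370,385],[374,190],[418,365],),z,c)[:,:2];print(L-C)
    for i in(0,2,4): v=L[i]-L[i+1];print("line",np.degrees(np.arctan2(v[1],v[0])))
for z in(101,107,115):
    v=ray("wrist",f([331,155]),z,c)[0,:2]-C;print(z,v,np.degrees(np.arctan2(v[1],v[0])),np.hypot(*v))
delta((C[0],C[1],150),0)
E
```

```text
dial 648.8938598632812 -105.33758544921875 45.15864181518555
lsq [ 649.05441268 -105.27668009] 44.60999005243589
tick ang [ 111.06727357   40.11836639  -30.37351946 -100.06941664  110.62833725
   40.25059307  -30.09877975 -100.10495081] [29.48732757 29.9612807  29.96903084 30.05245506 41.24504453 41.23725023
 41.47871401 41.30410111]
[[ 15.24792547   6.42917281]
 [  0.30459329  -0.03890828]
 [ 14.03132725   9.46112782]
 [-19.46475812  -2.11247177]
 [ 17.57789548   1.36136535]
 [-14.56777384 -11.40435333]]
line 23.40492088246877
line 19.061104044703953
line 21.659063712637113
101 [26.85807857 10.04158345] 20.499549589906056 28.673851892204866
107 [26.09890261 10.1161019 ] 21.186650117516653 27.99085984793232
115 [25.086668   10.21545985] 22.15648355368701 27.086833167384434
t 5.58 pos [568.9 -98.2 235.7] psi 5.5 tilt [-0.    -0.001 -1.   ] F [0.  0.4 0. ] j [-0.32  0.21  1.53  0.    1.4   1.15] w 42.8
d [79.2 14.8 85.6] wz 5.5
```

move_arm(deltas="10 2 5 0 0 -7 0; 20 4 10 0 0 -14 0; 30 6 15 0 0 -21 0; 40 8 20 0 0 -28 0; 50 10 25 0 0 -35 0; 60 12 30 0 0 -42 0; 70 14 35 0 0 -49 0; 80 15 40 0 0 -56 0")

```text
time_s: 6.25
ee_pos: [649.6, -104.6, 196.2]
orientation: [-2.694, -1.616, -0.001]
contact_force: [-0.6, 0.3, -0.4]
gripper_width: 42.7
grip_force: 0.0
```

move_arm(deltas="0 0 0 0 0 -7 0; 0 0 0 0 0 -14 0; 0 0 0 0 0 -21 0; 0 0 0 0 0 -28 0; 0 0 0 0 0 -35 0; 0 0 0 0 0 -42 0; 0 0 0 0 0 -49 0; 0 0 0 0 0 -56 0")

```text
time_s: 6.92
ee_pos: [649.1, -104.4, 196.5]
orientation: [1.62, 2.691, 0.001]
contact_force: [0.5, -0.2, 0.4]
gripper_width: 42.5
grip_force: 0.0
```

move_arm(deltas="0 0 0 0 0 -7 0; 0 0 0 0 0 -14 0; 0 0 0 0 0 -21 0; 0 0 0 0 0 -28 0; 0 0 0 0 0 -35 0; 0 0 0 0 0 -42 0; 0 0 0 0 0 -49 0; 0 0 0 0 0 -56 0")

```text
time_s: 7.58
ee_pos: [649.1, -104.4, 196.4]
orientation: [0.167, 3.137, 0.001]
contact_force: [0.1, 0.1, 0.1]
gripper_width: 42.4
grip_force: 0.0
```

move_arm(deltas="0 0 0 0 0 -7 0; 0 0 0 0 0 -14 0; 0 0 0 0 0 -21 0; 0 0 0 0 0 -27.5 0; 0 0 0 0 0 -27.5 0; 0 0 0 0 0 -27.5 0")

```text
time_s: 8.08
ee_pos: [649.3, -104.7, 196.5]
orientation: [-0.569, 3.089, 0.0]
contact_force: [0.2, -0.4, 0.1]
gripper_width: 42.6
grip_force: 0.0
```

```bash
python3 - <<'E'
from h import *
delta((649.3,-105.3,112),201.2)
im=bot.snapshot("wrist");c=bot.camera_info("wrist");np.savez("w3.npz",**c)
cv2.imwrite("pics/w3.png",im[:,:,::-1]);print(proj("wrist",[[649.3,-105.3,101]]))
E
```

```text
t 8.08 pos [ 649.3 -104.7  196.5] psi -159.1 tilt [-0.  0. -1.] F [ 0.2 -0.4  0.1] j [-0.29  0.41  1.36  0.    1.38 -2.23] w 42.6
d [ 0.2 -0.6 84.5] wz -0.3
[[259.82482648 191.25716214]]
```

move_arm(deltas="0 -0.5 20 0 0 0 0; 0 -0.5 40 0 0 0 0; 0 -0.5 60 0 0 0 0; 0 -0.5 75 0 0 0 0; 0 -0.5 84 0 0 0 0; 0 -0.5 84 0 0 0 0; 0 -0.5 84 0 0 0 0")

```text
time_s: 8.72
ee_pos: [649.8, -105.8, 112.2]
orientation: [0.572, -3.089, -0.001]
contact_force: [-0.4, -1.0, 0.9]
gripper_width: 42.6
grip_force: 0.0
```

move_arm(deltas="0 0 0 0 0 0 -0.4; 0 0 0 0 0 0 -0.5; 0 0 0 0 0 0 -0.6; 0 0 0 0 0 0 -0.7; 0 0 0 0 0 0 -1; 0 0 0 0 0 0 -1; 0 0 0 0 0 0 -1; 0 0 0 0 0 0 -1")

```text
time_s: 9.38
ee_pos: [650.7, -105.6, 114.0]
orientation: [-0.573, 3.087, -0.0]
contact_force: [-0.9, 3.0, 5.8]
gripper_width: 12.6
grip_force: 60.4
```

```bash
python3 - <<'E'
from h import *
delta((649.3,-105.3,112),201.2);o=bot.observe();print(o["moment"],o["effort"],o["grip_force"])
E
```

```text
t 9.38 pos [ 650.7 -105.6  114. ] psi -159.0 tilt [-0.002 -0.001 -1.   ] F [-0.9  3.   5.8] j [-0.29  0.49  1.42  0.    1.23 -2.23] w 12.6
d [1.2 0.8 2. ] wz -0.2
[ 0.39133711  0.21405523 -0.04960893] [-1.31424475e+00 -4.43176067e+01 -2.55932361e+01 -4.95542195e-01
 -6.33828230e-01  1.84036890e-02] 60.372506976127625
```

move_arm(deltas="0 0 -0.5 0 0 6 -1; 0 0 -1 0 0 12 -1; 0 0 -1.5 0 0 18 -1; 0 0 -1.5 0 0 24 -1; 0 0 -1.5 0 0 30 -1; 0 0 -1.5 0 0 36 -1; 0 0 -1.5 0 0 42 -1; 0 0 -1.5 0 0 42 -1")

```text
time_s: 10.05
ee_pos: [650.6, -106.1, 114.1]
orientation: [0.575, 3.087, -0.0]
contact_force: [0.8, 0.6, 0.4]
gripper_width: 12.9
grip_force: 59.7
```

```bash
cat >> h.py <<'E'
def chk():
    delta((649.3,-105.3,112)); o=bot.observe(); print("mom",np.round(o["moment"],3),"eff6",np.round(o["effort"][5],3),"grip",round(o["grip_force"]))
E
python3 -c "
from h import *
chk()
cv2.imwrite('pics/w4.png',bot.snapshot('wrist')[:,:,::-1])"
```

```text
t 10.05 pos [ 650.6 -106.1  114.1] psi 158.9 tilt [-0.002  0.    -1.   ] F [0.8 0.6 0.4] j [-0.29  0.49  1.42 -0.    1.23 -1.5 ] w 12.9
d [1.5 0.3 2.1] wz None
mom [ 0.066 -0.241 -0.035] eff6 0.673 grip 60
```

View pics/w4.png

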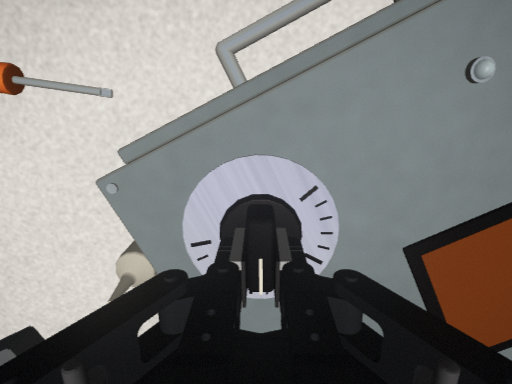

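The wrist view shows the fingers on the bar, the knob turning with them (white line at (261,275)) and the drawer shut. I'll keep winding.

move_arm(deltas="0 0 0 0 0 6 -1; 0 0 0 0 0 12 -1; 0 0 0 0 0 18 -1; 0 0 0 0 0 24 -1; 0 0 0 0 0 30 -1; 0 0 0 0 0 36 -1; 0 0 0 0 0 42 -1; 0 0 0 0 0 42 -1")

```text
time_s: 10.77
ee_pos: [650.2, -106.5, 114.1]
orientation: [1.64, 2.678, -0.001]
contact_force: [0.9, -1.0, 1.1]
gripper_width: 12.4
grip_force: 59.8
```

move_arm(deltas="0 0 0 0 0 6 -1; 0 0 0 0 0 12 -1; 0 0 0 0 0 18 -1; 0 0 0 0 0 24 -1; 0 0 0 0 0 30 -1; 0 0 0 0 0 36 -1; 0 0 0 0 0 36 -1; 0 0 0 0 0 36 -1")

```text
time_s: 11.43
ee_pos: [649.7, -106.5, 114.1]
orientation: [2.383, 2.046, -0.002]
contact_force: [-1.8, -2.2, 2.2]
gripper_width: 12.4
grip_force: 60.0
```

```bash
python3 -c "
from h import *
chk()"
```

```text
t 11.43 pos [ 649.7 -106.5  114.1] psi 81.3 tilt [-0.001 -0.    -1.   ] F [-1.8 -2.2  2.2] j [-0.29  0.49  1.42 -0.    1.23 -0.14] w 12.4
d [ 1.1 -0.6  2.1] wz None
mom [-0.297  0.298 -0.02 ] eff6 0.032 grip 60
```

move_arm(deltas="0 0 0 0 0 1.5 -1; 0 0 0 0 0 3 -1; 0 0 0 0 0 3 -1")

```text
time_s: 11.68
ee_pos: [649.7, -106.5, 114.1]
orientation: [2.438, 1.981, -0.002]
contact_force: [-2.7, -3.0, 3.6]
gripper_width: 12.3
grip_force: 60.1
```

```bash
python3 -c "
from h import *
chk()"
```

```text
t 11.68 pos [ 649.7 -106.5  114.1] psi 78.2 tilt [-0.001 -0.    -1.   ] F [-2.7 -3.   3.6] j [-0.29  0.49  1.42 -0.    1.23 -0.09] w 12.3
d [ 1.1 -0.6  2.1] wz None
mom [-0.403  0.388 -0.028] eff6 0.116 grip 60
```

move_arm(deltas="0 0 0 0 0 1.5 -1; 0 0 0 0 0 3 -1; 0 0 0 0 0 3 -1")

```text
time_s: 11.93
ee_pos: [649.7, -106.5, 114.0]
orientation: [2.489, 1.916, -0.002]
contact_force: [-2.1, -3.0, 3.6]
gripper_width: 12.5
grip_force: 60.2
```

```bash
python3 -c "
from h import *
chk()"
```

```text
t 11.93 pos [ 649.7 -106.5  114. ] psi 75.2 tilt [-0.001 -0.    -1.   ] F [-2.1 -3.   3.6] j [-0.29  0.49  1.42 -0.    1.23 -0.03] w 12.5
d [ 1.  -0.7  2. ] wz None
mom [-0.517  0.402 -0.044] eff6 0.117 grip 60
```

move_arm(deltas="0 0 0 0 0 1 -1; 0 0 0 0 0 2 -1; 0 0 0 0 0 2 -1")

```text
time_s: 12.18
ee_pos: [649.7, -106.4, 114.0]
orientation: [2.525, 1.869, -0.001]
contact_force: [-4.0, -2.8, 4.7]
gripper_width: 12.4
grip_force: 60.3
```

```bash
python3 -c "
from h import *
chk()"
```

```text
t 12.18 pos [ 649.7 -106.4  114. ] psi 73.0 tilt [-0.001 -0.    -1.   ] F [-4.  -2.8  4.7] j [-0.29  0.49  1.42 -0.    1.23  0.  ] w 12.4
d [ 1.  -0.7  2. ] wz None
mom [-0.592  0.632 -0.023] eff6 0.05 grip 60
```

move_arm(deltas="0 0 0 0 0 1 -1; 0 0 0 0 0 2 -1; 0 0 0 0 0 2 -1")

```text
time_s: 12.43
ee_pos: [649.7, -106.4, 114.0]
orientation: [2.558, 1.824, -0.002]
contact_force: [-4.5, -2.9, 5.6]
gripper_width: 12.1
grip_force: 60.4
```

```bash
python3 -c "
from h import *
chk()"
```

```text
t 12.43 pos [ 649.7 -106.4  114. ] psi 71.0 tilt [-0.001 -0.    -1.   ] F [-4.5 -2.9  5.6] j [-0.29  0.49  1.42 -0.    1.23  0.04] w 12.1
d [ 0.9 -0.7  2. ] wz None
mom [-0.665  0.753 -0.06 ] eff6 0.049 grip 60
```

move_arm(deltas="0 0 0 0 0 1 -1; 0 0 0 0 0 2 -1; 0 0 0 0 0 2 -1")

```text
time_s: 12.68
ee_pos: [649.6, -106.4, 114.0]
orientation: [2.589, 1.779, -0.002]
contact_force: [-3.6, -4.2, 5.5]
gripper_width: 12.4
grip_force: 60.4
```

```bash
python3 -c "
from h import *
chk()"
```

```text
t 12.68 pos [ 649.6 -106.4  114. ] psi 69.0 tilt [-0.001 -0.    -1.   ] F [-3.6 -4.2  5.5] j [-0.29  0.49  1.42 -0.    1.23  0.07] w 12.4
d [ 0.9 -0.7  2. ] wz None
mom [-0.589  0.748 -0.018] eff6 0.049 grip 60
```

move_arm(deltas="0 0 0 0 0 1 -1; 0 0 0 0 0 2 -1; 0 0 0 0 0 2 -1")

```text
time_s: 12.93
ee_pos: [649.6, -106.4, 114.0]
orientation: [2.62, 1.733, -0.002]
contact_force: [-4.2, -2.9, 5.4]
gripper_width: 12.7
grip_force: 60.4
```

```bash
python3 -c "
from h import *
chk()"
```

```text
t 12.93 pos [ 649.6 -106.4  114. ] psi 67.0 tilt [-0.001 -0.    -1.   ] F [-4.2 -2.9  5.4] j [-0.29  0.49  1.42 -0.    1.23  0.11] w 12.7
d [ 0.9 -0.7  2. ] wz None
mom [-0.601  0.769 -0.09 ] eff6 0.049 grip 60
```

move_arm(deltas="0 0 0 0 0 1 -1; 0 0 0 0 0 2 -1; 0 0 0 0 0 2 -1")

```text
time_s: 13.18
ee_pos: [649.6, -106.4, 114.0]
orientation: [2.65, 1.688, -0.002]
contact_force: [-3.7, -3.7, 4.8]
gripper_width: 12.6
grip_force: 60.4
```

```bash
python3 -c "
from h import *
chk()"
```

```text
t 13.18 pos [ 649.6 -106.4  114. ] psi 65.0 tilt [-0.001 -0.    -1.   ] F [-3.7 -3.7  4.8] j [-0.29  0.49  1.42 -0.    1.23  0.14] w 12.6
d [ 0.9 -0.7  2. ] wz None
mom [-0.575  0.774 -0.096] eff6 0.049 grip 60
```

```bash
cat >> h.py <<'E'
def avg(n=8):
    m=[]
    for _ in range(n): bot.snapshot("wrist"); m.append(bot.observe()["moment"][2])
    o,M,p=st(); print("t",round(o["time_s"],2),"psi",round(p,2),"mz",np.round(np.mean(m),4),"+-",np.round(np.std(m)/n**.5,4),"F",np.round(o["contact_force"],1))
E
python3 -c "
from h import *
avg()"
```

```text
t 13.58 psi 65.01 mz -0.0479 +- 0.01 F [-4.2 -3.7  4.9]
```

move_arm(deltas="0 0 0 0 0 1 -1; 0 0 0 0 0 1.5 -1; 0 0 0 0 0 1.5 -1")

```text
time_s: 13.83
ee_pos: [649.6, -106.3, 114.0]
orientation: [2.671, 1.653, -0.002]
contact_force: [-4.4, -2.6, 4.9]
gripper_width: 12.2
grip_force: 60.4
```

```bash
python3 -c "
from h import *
avg()"
```

```text
t 14.23 psi 63.51 mz -0.0444 +- 0.0051 F [-3.2 -3.8  5.6]
```

move_arm(deltas="0 0 0 0 0 1 -1; 0 0 0 0 0 2 -1; 0 0 0 0 0 2 -1")

```text
time_s: 14.48
ee_pos: [649.5, -106.4, 114.0]
orientation: [2.7, 1.606, -0.002]
contact_force: [-4.4, -3.1, 6.1]
gripper_width: 12.8
grip_force: 60.4
```

```bash
python3 -c "
from h import *
avg(6)"
```

```text
t 14.78 psi 61.51 mz -0.0565 +- 0.0066 F [-4.  -4.6  6.5]
```

move_arm(deltas="0 0 0 0 0 1 -1; 0 0 0 0 0 2 -1; 0 0 0 0 0 2 -1")

```text
time_s: 15.03
ee_pos: [649.5, -106.3, 114.0]
orientation: [2.728, 1.558, -0.002]
contact_force: [-4.2, -3.4, 6.3]
gripper_width: 12.2
grip_force: 60.4
```

```bash
python3 -c "
from h import *
avg(6)"
```

```text
t 15.33 psi 59.51 mz -0.0517 +- 0.0169 F [-3.9 -3.5  5.4]
```

move_arm(deltas="0 0 0 0 0 1 -1; 0 0 0 0 0 2 -1; 0 0 0 0 0 2 -1")

```text
time_s: 15.58
ee_pos: [649.5, -106.3, 114.0]
orientation: [-2.754, -1.511, 0.002]
contact_force: [-4.9, -4.3, 6.0]
gripper_width: 12.4
grip_force: 60.4
```

```bash
python3 -c "
from h import *
avg(6)"
```

```text
t 15.88 psi 57.51 mz -0.0294 +- 0.0065 F [-5.1 -3.8  6.2]
```

move_arm(deltas="0 0 0 0 0 1 -1; 0 0 0 0 0 2 -1; 0 0 0 0 0 2 -1")

```text
time_s: 16.13
ee_pos: [649.5, -106.3, 114.0]
orientation: [-2.78, -1.462, 0.002]
contact_force: [-4.4, -3.5, 5.6]
gripper_width: 12.2
grip_force: 60.4
```

```bash
python3 -c "
from h import *
avg(6)"
```

```text
t 16.43 psi 55.51 mz -0.0428 +- 0.0156 F [-4.2 -3.1  5.4]
```

move_arm(deltas="0 0 0 0 0 1 -1; 0 0 0 0 0 2 -1; 0 0 0 0 0 2 -1")

```text
time_s: 16.68
ee_pos: [649.5, -106.3, 114.0]
orientation: [-2.805, -1.414, 0.002]
contact_force: [-4.3, -3.7, 5.3]
gripper_width: 12.3
grip_force: 60.4
```

```bash
python3 -c "
from h import *
avg(6)"
```

```text
t 16.98 psi 53.51 mz -0.0419 +- 0.012 F [-3.5 -5.4  5.7]
```

move_arm(deltas="0 0 0 0 0 1 -1; 0 0 0 0 0 2 -1; 0 0 0 0 0 2 -1")

```text
time_s: 17.23
ee_pos: [649.4, -106.2, 114.0]
orientation: [-2.83, -1.364, 0.002]
contact_force: [-4.7, -3.5, 5.8]
gripper_width: 12.3
grip_force: 60.4
```

```bash
python3 -c "
from h import *
avg(6)"
```

```text
t 17.53 psi 51.51 mz -0.0565 +- 0.0115 F [-3.7 -3.3  5.8]
```

move_arm(deltas="0 0 0 0 0 1 -1; 0 0 0 0 0 2 -1; 0 0 0 0 0 2 -1")

```text
time_s: 17.78
ee_pos: [649.4, -106.2, 114.0]
orientation: [-2.853, -1.315, 0.002]
contact_force: [-3.9, -3.6, 5.3]
gripper_width: 12.6
grip_force: 60.4
```

```bash
python3 -c "
from h import *
avg(6)
cv2.imwrite('pics/w5.png',bot.snapshot('wrist')[100:340,100:420,::-1])"
```

```text
t 18.08 psi 49.52 mz -0.0024 +- 0.0144 F [-5.2 -3.7  6.7]
```

View pics/w5.png

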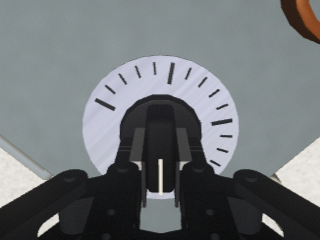

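The crop shows the knob still aligned with the fingers. The moment is just starting to rise, so I'll take one small step more.

move_arm(deltas="0 0 0 0 0 1 -1; 0 0 0 0 0 1.5 -1; 0 0 0 0 0 1.5 -1")

```text
time_s: 18.38
ee_pos: [649.4, -106.2, 114.0]
orientation: [-2.87, -1.278, 0.002]
contact_force: [-4.5, -2.9, 5.9]
gripper_width: 12.4
grip_force: 60.4
```

```bash
python3 -c "
from h import *
avg(8)"
```

```text
t 18.78 psi 48.04 mz 0.1103 +- 0.0111 F [-4.4 -4.   5. ]
```

move_arm(deltas="0 0 0 0 0 1 -1; 0 0 0 0 0 1.5 -1; 0 0 0 0 0 1.5 -1")

```text
time_s: 19.03
ee_pos: [649.4, -106.2, 114.0]
orientation: [-2.886, -1.241, 0.002]
contact_force: [-4.6, -3.2, 6.4]
gripper_width: 12.3
grip_force: 60.5
```

```bash
python3 -c "
from h import *
avg(8)"
```

```text
t 19.43 psi 46.55 mz 0.1347 +- 0.014 F [-4.5 -3.   5.7]
```

The spring stop is clearly felt: the moment is up 0.18 Nm, within the limit. Now I'll turn back 173.7° to 5 minutes.

move_arm(deltas="0 0 0 0 0 -6 -1; 0 0 0 0 0 -12 -1; 0 0 0 0 0 -18 -1; 0 0 0 0 0 -24 -1; 0 0 0 0 0 -30 -1; 0 0 0 0 0 -36 -1; 0 0 0 0 0 -42 -1; 0 0 0 0 0 -48 -1")

```text
time_s: 20.1
ee_pos: [650.0, -106.5, 114.0]
orientation: [2.126, 2.312, -0.001]
contact_force: [-3.1, -4.3, 5.0]
gripper_width: 12.5
grip_force: 60.2
```

move_arm(deltas="0 0 0 0 0 -6 -1; 0 0 0 0 0 -12 -1; 0 0 0 0 0 -18 -1; 0 0 0 0 0 -24 -1; 0 0 0 0 0 -30 -1; 0 0 0 0 0 -36 -1; 0 0 0 0 0 -42 -1; 0 0 0 0 0 -48 -1")

```text
time_s: 20.77
ee_pos: [650.6, -106.2, 114.1]
orientation: [1.001, 2.976, -0.0]
contact_force: [-1.3, -2.7, 3.4]
gripper_width: 12.7
grip_force: 60.1
```

move_arm(deltas="0 0 0 0 0 -6 -1; 0 0 0 0 0 -12 -1; 0 0 0 0 0 -18 -1; 0 0 0 0 0 -24 -1; 0 0 0 0 0 -30 -1; 0 0 0 0 0 -36 -1; 0 0 0 0 0 -42 -1; 0 0 0 0 0 -48 -1")

```text
time_s: 21.43
ee_pos: [650.8, -105.6, 114.1]
orientation: [-0.296, 3.126, 0.0]
contact_force: [-1.1, -0.1, 3.3]
gripper_width: 12.4
grip_force: 60.1
```

```bash
python3 -c "
from h import *
avg(3);delta((649.3,-105.3,112),220.2)"
```

```text
t 21.58 psi -169.61 mz 0.0683 +- 0.0165 F [-0.2 -1.   4.1]
t 21.58 pos [ 650.7 -105.6  114. ] psi -169.6 tilt [-0.002 -0.    -1.   ] F [-0.2 -1.   4.1] j [-0.29  0.49  1.42  0.    1.23 -2.04] w 12.3
d [1.4 0.6 2. ] wz -29.8
```

Now the remaining turn, then release by opening and raising.

move_arm(deltas="0 0 0 0 0 -6 -1; 0 0 0 0 0 -12 -1; 0 0 0 0 0 -18 -1; 0 0 0 0 0 -24 -1; 0 0 0 0 0 -29.8 -1; 0 0 0 0 0 -29.8 -1; 0 0 0 0 0 -29.8 -1")

```text
time_s: 22.17
ee_pos: [650.6, -105.3, 114.1]
orientation: [-1.076, 2.95, 0.001]
contact_force: [0.4, 0.9, 3.6]
gripper_width: 12.8
grip_force: 60.2
```

move_arm(deltas="0 0 0 0 0 0 -0.6; 0 0 0 0 0 0 -0.4; 0 0 0 0 0 0 -0.2; 0 0 0 0 0 0 0; 0 0 0 0 0 0 0; 0 0 0 0 0 0 0")

```text
time_s: 22.67
ee_pos: [649.8, -105.8, 113.4]
orientation: [1.082, -2.949, -0.001]
contact_force: [0.7, 0.8, -0.1]
gripper_width: 42.8
grip_force: 0.0
```

move_arm(deltas="0 0 -20 0 0 0 0; 0 0 -40 0 0 0 0; 0 0 -60 0 0 0 0; 0 0 -80 0 0 0 0; 0 0 -100 0 0 0 0; 0 0 -120 0 0 0 0; 0 0 -120 0 0 0 0")

```text
time_s: 23.25
ee_pos: [652.7, -106.7, 239.6]
orientation: [-1.079, 2.942, -0.009]
contact_force: [0.3, 0.4, 1.5]
gripper_width: 42.5
grip_force: 0.0
```

```bash
python3 - <<'E'
from h import *
# target: camera (ahead in tool x by ~72, looking back) placed over the dial
delta((720,-60,234))
im=bot.snapshot("wrist");c=bot.camera_info("wrist");np.savez("w6.npz",**c);cv2.imwrite("pics/w6.png",im[:,:,::-1])
M=R.from_rotvec(c["rvec"]).as_matrix();print("cam",-M.T@np.array(c["tvec"]),proj("wrist",[[649,-105.3,101]]))
E
```

```text
t 23.25 pos [ 652.7 -106.7  239.6] psi -139.7 tilt [-0.005 -0.008 -1.   ] F [0.3 0.4 1.5] j [-0.29  0.38  1.31  0.    1.45 -2.57] w 42.5
d [-81.5  -7.8   6.1] wz None
cam [ 595.56845247 -153.46484255  379.33903402] [[263.70835904 177.71161906]]
```

View pics/w6.png

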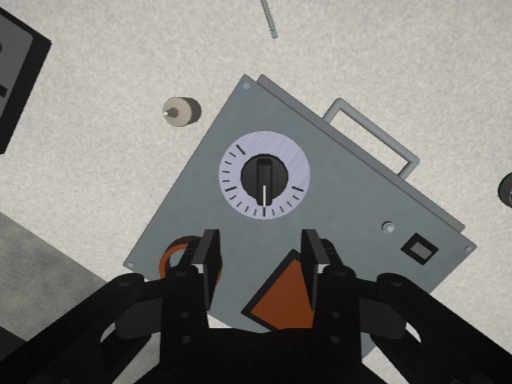

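The wrist view shows the pointer (white line tip at (264,206)) on the long tick at (264,212), which is 5 minutes (0 is at (298,190)). The drawer is shut and the other things are untouched. I'll check the angle in numbers.

```bash
python3 - <<'E'
import cv2
im=cv2.imread("pics/w6.png");cv2.imwrite("pics/c6.png",cv2.resize(im[125:225,210:320],None,fx=6,fy=6,interpolation=cv2.INTER_CUBIC))
E
```

```text
(no output)
```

View pics/c6.png

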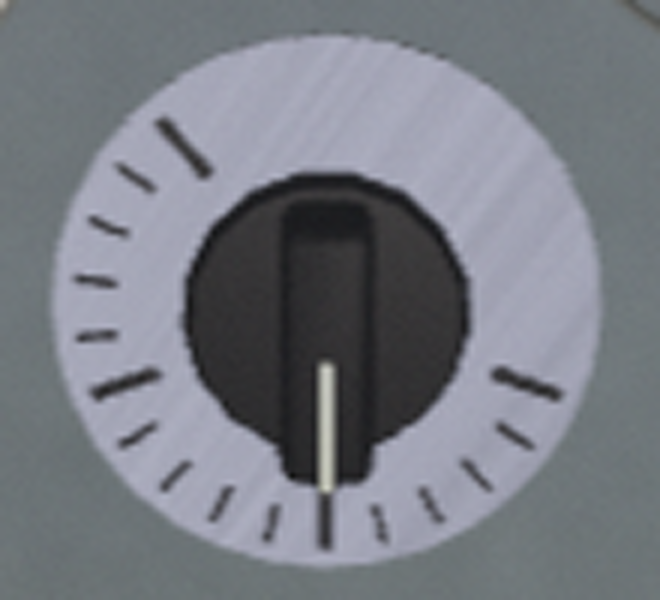

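In the zoom, the white line and the 5 minute tick line up at crop column 326. I'm handing the job in.

```bash
python3 -c "
from h import *
chk();print(bot.close_job())"
```

```text
t 23.3 pos [ 651.7 -106.4  237.1] psi -139.7 tilt [-0.004 -0.005 -1.   ] F [ 0.  -0.1 -0.4] j [-0.29  0.38  1.31  0.    1.45 -2.57] w 42.9
d [  1.6   3.1 125. ] wz None
mom [-0.035  0.009 -0.009] eff6 0.001 grip 0
the job is handed in; nothing more can be done
None
```

The job is handed in: the drawer is shut, the timer was wound into its springy stop without forcing and turned back to the 5 minute mark, and the arm has let go and is clear, though the hand-in gave no verdict.

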